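# Close the jig's latch arm and lock it with the bayonet plug

### The arm

A 6-joint arm with a two-finger parallel gripper is mounted at the origin on a cart in front of the work surface, level with it; the furniture and walls round the work are solid. World frame = base frame: x ahead of the robot, y to its left, z up, the work surface at z = 0. Lengths are in m, angles in rad, forces in N, time in s.
With the tool pointing down it reaches from about 0.35 to 0.875 m from the base axis. Payload 15.5 kg.
Tool frame: the origin (TCP) lies between the finger pads; the fingertips stand bot.finger_overhang ahead of it and the grasp point (between the pads) lies 2 mm behind it (bot.finger_overhang is the distance from the TCP to the fingertips, in m); z points along the fingers, y is the line along which they close (so a half turn about z gives the same grasp; the last joint's range is limited). The gripper opens to 85 mm and grips with 20 to 120 N. Pads are 22 mm wide; open, the fingers measure 114 mm over their backs; the gripper's body (76 mm by 85 mm) begins 54 mm behind the grasp point. The pads swing forward as they close: fully open they stand 13 mm farther back than shut.
Start: joints at [1.133, 0.494, 1.345, -0, 1.302, -0.096], TCP at [0.21, 0.589, 0.248] pointing down, gripper open.
Joint ranges: [-2.91, 2.91], [-0.82, 2.16], [0.22, 2.67], [-1.22, 4.37], [0.12, 2.79], [-3.08, 3.08]. Speed limits (rad/s): [1.89, 1.89, 2.57, 3.01, 3.01, 3.01].

### API

Orientations are given as a rotation vector (axis times angle).
In Python, from bench import bot gives the robot as it stands. The module is installed in compiled form; this text tells all that it offers.
- The arm moves only by the tool servo_tool, never from a script. Its argument "series" is one flat list of numbers, 4 for each row, row after row: the shift along the world's x, y, z in cm, then the turn about the world's z in rad. In form: [x, y, z, yaw, x, y, z, yaw, ...]. A call has 1 to 12 rows; each row is the pose to reach, as a shift and turn from the pose commanded when the call began; what a row does not reach only later rows make up. A row lasts 1/12 s, in which the tool goes at most 41.7 mm and 7.16 degrees, less where a joint would pass 70% of its speed; a pose out of reach is approached as far as the arm can. A call with a gripper value outside its range is refused whole. "gripper" is the opening, from 0 (shut) to 1 (fully open), set as the call begins (left out, the last holds). The fingers move at their own pace and stop on an object; "force" is the grip in N (left out, the last holds). Time passes only in rows, so rows that repeat a pose let the fingers close. It gives the time, the measured TCP pose, the force, the opening and the grip force at its end, in the units of the state.
- bot.state(): the state, without advancing time (a new reading comes with each control period).
- bot.get_image(name): name is "scene" or "top"; returns a dict with "pixels" (400x640x3 uint8, red, green, blue), "fx", "fy", "cx", "cy" (pixels), "extrinsics" (4x4, takes a point from camera to world coordinates). Camera axes: x right, y down, z forward; pixel columns grow to the right and rows downward; lengths in m; the calibration is good to about 2 mm. A picture is of the moment at which its call begins. There is no depth.
- bot.job_done(): hands the job in; it is judged then, once.
The state is a dict: "time": time; "joints": joint angles; "joint_velocities": joint speeds; "joint_efforts": joint torques, N m; "tcp_pos": TCP position; "tcp_rot": TCP orientation; "ft_force": force on the tool from outside, world axes, zero at the start; "torque": the same for the moment, N m; "finger_gap": finger opening in m; "finger_force": force on a finger pad.
Only numpy, scipy, OpenCV 4.12 (cv2) and the standard library are available. Lean on these libraries where they do the work, as an engineer would, in place of code of your own. Each camera call takes 0.05 s, during which the arm holds its last target. There are 200 camera calls.

### The job

Clamp the sleeve that lies in the small jig: first swing the blue latch arm shut until its tongue rests in the hooked catch. Then take the orange-handled bayonet plug from its white pot, put it down through the eye of the arm into the slotted socket with its cross pin in the slots, push it down against the spring and twist it a quarter turn clockwise (seen from above) to the stop. Finish while still holding the plug by its handle and pressing it fully home, flange down on the arm; do not let go, and leave the sleeve in its cradle and the other things alone.

Things in the scene. Friction and masses are not known exactly. Their poses are not given: they have to be found in the camera images.
- jig: Fixed clamping jig on the right-hand bench: aluminium base 100 (x) x 250 (y) x 10 mm, origin at the centre of its underside, yawed. Along its y axis: -100 mm hinge post of the latch arm; -30 mm cradle with a grey sleeve; +60 mm grey square socket housing 57 x 57 mm, 62 mm high; +107 mm dark hooked catch, 79 mm high, open towards -x.
- socket (a point): Centre of the socket's mouth on its top face, 62 mm above the bench; axes as the jig's. Bore 27 mm across, two entry slots 13 mm wide along its x axis (42 mm end to end) through a 6 mm lip. Below the lip the plug's cross pin turns clockwise from above by 90 degrees to a stop; the other way is blocked.
- plunger_top (a point): Top of the spring plunger inside the socket, on its axis, 19.5 mm below the mouth; it meets the plug's tip when the flange is 14.5 mm above the mouth, pushing up with 6 N, about 10 N when the plug is fully home. Let go after the turn, the plug is lifted about 5 mm.
- latch (a joint): Blue latch arm, 6 mm thick, swings level about the hinge post: 0 = shut on its stop, tongue in the catch, pointing along the jig's +y; growing values (rad, to 1.5) turn it counter-clockwise from above, towards the jig's -x. Underside 64.5 mm, top 70.5 mm above the bench. Friction 0.1 N m: it stays where it is left.
- latch_eye (a point): Centre of the eye in the latch arm, at the arm's top face; hole 48 mm across in a 70 mm square end, 160 mm from the hinge axis; lies on the socket's axis when shut.
- latch_pin (a point): Top centre of the black upright handle pin on the latch arm: 14 mm diameter, 40 mm tall (top 110.5 mm above the bench), with a 20 mm collar 4 mm high at its foot, 80 mm from the hinge axis. Axes turn with the arm: y from the hinge to the arm's tip; push on its -x side, towards its +x, to shut the arm.
- plug: Bayonet plug, about 140 g. Origin on its axis at the underside of the round dark flange (57 mm across, 6 mm thick), z up. Above it an orange bar handle 46 mm long along x, 14 mm thick along y, top 46 mm above the origin. Below it a steel shaft 22 mm across, 34 mm long, its last 9 mm tapered to 10 mm. Fully home (flange on the shut arm) the origin is 8.5 mm above the socket's mouth.
- plug_pin (a point): Centre of the plug's cross pin, 23.5 mm below the flange's underside: 8 mm thick, 37 mm end to end along the plug's x (parallel to the handle). It can turn under the lip once the flange is less than 13.5 mm above the socket's mouth.
- pot: Fixed white round pot on the left-hand table, 68 mm across (foot 74 mm), 45 mm high, origin at the centre of its underside. The plug stands upright in it, its flange on the rim. A big fixed grey tray of sleeves stands behind it, farther from the robot: cross between the tables high and near.
- sleeve: Grey metal sleeve about 51 mm across and 51 mm long lying in the jig's cradle, under the shut latch arm.
- alu_cup: Loose aluminium cup, 45 mm across, 52 mm high, upright on the left-hand table; leave it alone.
- plug_gauge: Loose steel plug gauge lying on the left-hand table, 106 mm long; leave it alone.
- masking_tape: Loose roll of masking tape lying on the bench, 104 mm across, 25 mm high; leave it alone.
Not all that is in view belongs to the job. What is shaped like the sleeve but pink or purple is not meant. Leave any purple look-alike of the plug alone.

How it is judged:
On the way, in this order (a step that is already met when the one before it is completed fails the run):
1. the latch arm is shut, its tongue in the catch, while the plug is still away from the socket (value of joint latch below 0.06 rad and horizontal distance between plug and socket above 0.05 m), for 0.2 s.
2. the plug is pushed into the socket with its cross pin in the slots (z of plug in the frame of socket below 0.016 m and horizontal distance between plug and socket below 0.004 m and angle between the x axis of plug and the x axis of socket, either way round below 0.4 rad and value of joint latch below 0.06 rad), for 0.05 s.
At the end, for the whole second after the job is handed in: Latch shut (within 0.06 rad); plug upright (0.12 rad) in the socket, centred within 4 mm, turned at least 1.25 rad, pressed home with its flange within about 2.5 mm of the arm (released it rises 5 mm), still held by the fingers (over 3 N); sleeve in its cradle (value of joint latch below 0.06 rad and z of plug in the frame of socket between 0.005 and 0.0112 m and horizontal distance between plug and socket below 0.004 m and angle between the x axis of plug and the x axis of socket, either way round above 1.25 rad and angle between plug's own z axis and vertical below 0.12 rad and contact force between the fingers and plug above 3 N and horizontal distance between sleeve and jig below 0.045 m and height (world z) of sleeve below 0.02 m); the arm keeps its last pose, push and grip.
It fails at once if a bystander is pushed more than 3 cm (distance of any of alu_cup, plug_gauge, masking_tape from where it was at the start of the episode above 0.03 m).
It fails at once if the sleeve is moved more than 2 cm out of its cradle (distance of sleeve from where it was at the start of the episode above 0.02 m).
It also fails if it takes over 69 s, if anything falls off the work surface, if the arm or the gripper's body presses on something with over 40 N, if the wrist force passes 120 N, or if a joint passes its speed limit or range.

## Working session

There is one attempt and no reset: what is moved stays moved. The work goes in short steps, Python scripts to look and compute and a tool call to move; the robot and the scene stay as the last step left them, time stands still between calls to the robot, and variables do not carry over. Pictures are saved under pics/ and viewed, at most 12 in all, crops included, and the job is handed in when it is done.

Besides the shell and the picture viewer there is one more tool, called in YAML: its name, and indented under it one key for each argument. servo_tool: Moves the arm, as the interface text tells. Its arguments: {"type":"object","properties":{"series":{"type":"array"},"gripper":{"type":"number"},"force":{"type":"number"}},"required":["series"]}

```bash
mkdir -p pics; cat > h.py <<'E'
import numpy as np, cv2
from bench import bot
def grab(n):
    d=bot.get_image(n); return d, cv2.cvtColor(d["pixels"],cv2.COLOR_RGB2BGR)
def ray(d,u,v):
    E=np.array(d["extrinsics"]); r=E[:3,:3]@np.array([(u-d["cx"])/d["fx"],(v-d["cy"])/d["fy"],1]); return E[:3,3],r
def onz(d,u,v,z):
    o,r=ray(d,u,v); return o+r*(z-o[2])/r[2]
def tri(a,b):
    A=[];B=[]
    for o,r in (a,b):
        r=r/np.linalg.norm(r);P=np.eye(3)-np.outer(r,r);A.append(P);B.append(P@o)
    return np.linalg.lstsq(np.vstack(A),np.hstack(B),rcond=None)[0]
E
python3 - <<'E'
from h import *
for n in("scene","top"):
    d,i=grab(n); cv2.imwrite(f"pics/{n}0.png",i); print(n,d["fx"],np.round(d["extrinsics"],3).tolist())
s=bot.state(); print({k:np.round(v,3).tolist() for k,v in s.items()},bot.finger_overhang)
E
```

```text
scene 507.86700021385656 [[0.835, -0.259, 0.486, -0.287], [-0.551, -0.388, 0.739, -1.299], [-0.003, -0.885, -0.466, 0.874], [0.0, 0.0, 0.0, 1.0]]
top 367.2678279015828 [[-0.015, -0.999, 0.052, 0.45], [-1.0, 0.015, -0.008, -0.061], [0.007, -0.052, -0.999, 1.228], [0.0, 0.0, 0.0, 1.0]]
{'time': 0.1, 'joints': [1.133, 0.494, 1.346, 0.0, 1.302, -0.095], 'joint_velocities': [-0.0, -0.0, -0.002, -0.001, 0.0, 0.001], 'joint_efforts': [0.002, -88.359, -38.456, -0.0, 0.005, -0.0], 'tcp_pos': [0.21, 0.588, 0.248], 'tcp_rot': [-0.536, -3.095, 0.002], 'ft_force': [-0.701, -1.046, -0.051], 'torque': [0.023, 0.066, 0.037], 'finger_force': 0.0, 'finger_gap': 0.085} 0.017
```

View pics/scene0.png

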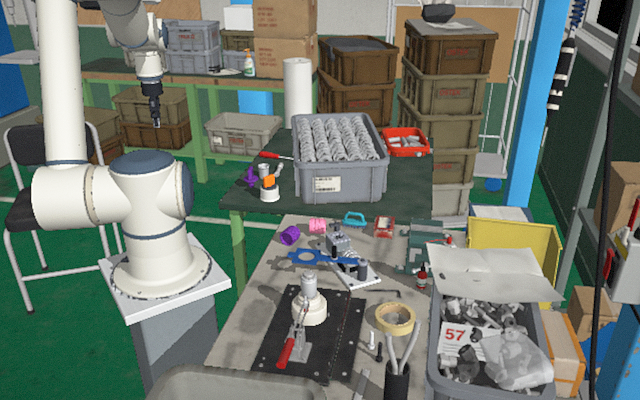

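View pics/top0.png

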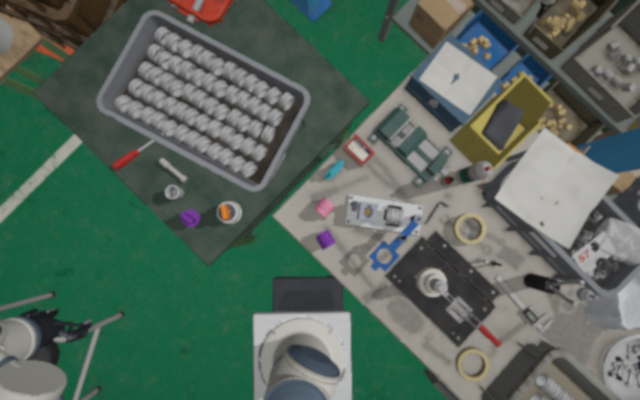

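The top view shows the orange plug in the white pot at (229,211), a purple look-alike at (190,217), the cup at (173,191) and the gauge at (173,168). The jig is at (384,213), with the blue arm open from the hinge at about (410,228) to the eye at about (383,255). The scene view shows the plug at (269,183), the purple look-alike at (251,175), and the arm and jig around (330,255). The orange plug standing in the white pot fits the description. I'll confirm it in enlarged crops.

```bash
python3 - <<'E'
from h import *
t=cv2.imread("pics/top0.png");s=cv2.imread("pics/scene0.png")
def c(i,u,v,w,h,k): return cv2.resize(i[v:v+h,u:u+w],(w*k,h*k),interpolation=cv2.INTER_CUBIC)
a=np.hstack([c(t,335,185,100,75,4),c(s,280,215,100,75,4)])
b=np.hstack([c(t,160,160,100,75,4),c(s,225,140,100,75,4)])
cv2.imwrite("pics/c1.png",np.vstack([a,b]))
E
```

```text
(no output)
```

View pics/c1.png

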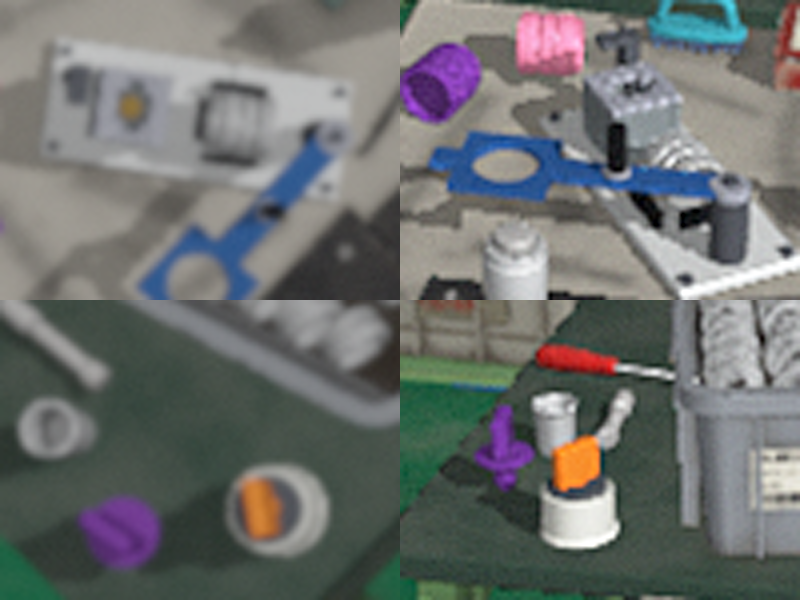

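The crops confirm it: the orange-handled plug stands in the white pot (bottom left and right), and the purple one lies apart. The jig's socket is at top px (368,211), the arm pin at (402,237) and the eye at (385,255).

```bash
cat > m.py <<'E'
from h import *
def blobs(i,lo,hi,box,n=1,k=0):
    u,v,w,h=box; H=cv2.cvtColor(i,cv2.COLOR_BGR2HSV); m=np.zeros(i.shape[:2],np.uint8)
    m[v:v+h,u:u+w]=cv2.inRange(H,lo,hi)[v:v+h,u:u+w]
    if k: m=cv2.morphologyEx(m,cv2.MORPH_OPEN,np.ones((k,k)))
    c,hh=cv2.findContours(m,cv2.RETR_CCOMP,cv2.CHAIN_APPROX_NONE)
    return m,sorted(c,key=cv2.contourArea)[::-1],c,hh
def cen(m):
    M=cv2.moments(m); return M["m10"]/M["m00"],M["m01"]/M["m00"]
def rect(d,c,z):
    P=np.array([onz(d,p[0][0],p[0][1],z)[:2] for p in c])
    (cx,cy),(w,h),a=cv2.minAreaRect((P*1000).astype(np.float32)); 
    if w<h: w,h,a=h,w,a+90
    return np.round([cx/1000,cy/1000,w/1000,h/1000,a],4)
E
python3 - <<'E'
from m import *
from scipy.spatial.transform import Rotation as R
D={};I={}
for n in("top","scene"): D[n],I[n]=grab(n)
OR=((5,120,120),(20,255,255)); BL=((100,120,60),(118,255,255))
mt,ct,_,_=blobs(I["top"],*OR,(210,195,40,35)); ms,cs,_,_=blobs(I["scene"],*OR,(250,165,40,40))
print("orange",cen(ct[0]),cen(cs[0]),cv2.boundingRect(cs[0]),tri(ray(D["top"],*cen(ct[0])),ray(D["scene"],*cen(cs[0]))).round(4), rect(D["top"],ct[0],.091))
# arm eye: hole contours
e={}
for n,b in(("top",(355,200,75,75)),("scene",(270,235,110,50))):
    m,c,a,h=blobs(I[n],*BL,b); hs=sorted([x for x,q in zip(a,h[0]) if q[3]>=0],key=cv2.contourArea)[::-1]
    print(n,cv2.contourArea(c[0]),[cv2.contourArea(x) for x in hs[:2]]); e[n]=cv2.fitEllipse(hs[0])[0]; print(e[n])
    D[n]["c"]=c[0]
print("eye tri",tri(ray(D["top"],*e["top"]),ray(D["scene"],*e["scene"])).round(4),onz(D["top"],*e["top"],.0675).round(4),onz(D["scene"],*e["scene"],.0675).round(4))
# plate corners
m,c,_,_=blobs(I["top"],(0,0,150),(180,40,255),(340,188,90,55)); print("plate",cv2.contourArea(c[0]),rect(D["top"],cv2.convexHull(c[0]),.01),cv2.boundingRect(c[0]))
# pot rim white
m,c,_,_=blobs(I["top"],(0,0,140),(180,60,255),(210,195,40,35)); print("pot",cv2.contourArea(c[0]),rect(D["top"],cv2.convexHull(c[0]),.045),cen(cv2.convexHull(c[0])))
m,c,_,_=blobs(I["scene"],(0,0,40),(180,255,100),(428-100,240,30,25));
v=np.hstack([cv2.resize(I["top"][190:270,340:440],(800,640))[:400],])
print(R.from_rotvec(bot.state()["tcp_rot"]).as_matrix().round(3))
E
```

```text
orange (224.72395833333334, 211.84895833333334) (268.57142857142856, 180.35565476190476) (263, 174, 12, 14) [0.4871 0.2325 0.0671] [0.4861 0.2263 0.0443 0.0268 9.359 ]
top 479.0 [254.0]
(383.9242248535156, 255.75640869140625)
scene 517.5 [138.0]
(306.0754089355469, 255.9998779296875)
eye tri [ 0.3404 -0.2672  0.0643] [ 0.3409 -0.2668  0.0675] [ 0.3378 -0.2712  0.0675]
plate 1679.5 [ 0.4751 -0.2814  0.3087  0.1673 81.7127] (340, 188, 90, 55)
pot 114.0 [0.4889 0.2142 0.068  0.0564 9.3362] (231.2986798679868, 211.6199119911991)
[[-0.942  0.336 -0.   ]
 [ 0.336  0.942 -0.001]
 [ 0.    -0.001 -1.   ]]
```

```bash
python3 - <<'E'
from m import *
t=cv2.imread("pics/top0.png"); d=bot.get_image("top"); s=cv2.imread("pics/scene0.png"); ds=bot.get_image("scene")
for p in [(350,200),(360,225),(410,205),(400,225),(344,210),(380,240),(368,211)]: print(p,t[p[1],p[0]],end=" ")
print()
for (u,v) in [(348.5,195),(422.5,205.),(346,224),(420,235)]: print(onz(d,u,v,.01).round(4))
g=cv2.cvtColor(t,cv2.COLOR_BGR2GRAY)
for th in (165,175,185):
    m=np.zeros_like(g); m[185:245,335:430]=(g[185:245,335:430]>th)*255
    m=cv2.morphologyEx(m,cv2.MORPH_OPEN,np.ones((2,2)))
    c,_=cv2.findContours(m,0,1); c=max(c,key=cv2.contourArea); h=cv2.convexHull(c)
    print(th,cv2.contourArea(h),rect(d,h,.01),cv2.boundingRect(h))
# pot: non-green bright
H=cv2.cvtColor(t,cv2.COLOR_BGR2HSV)
for th in(110,130):
    m=np.zeros_like(g); m[195:230,212:248]=(g[195:230,212:248]>th)*255
    c,_=cv2.findContours(m,0,1); h=cv2.convexHull(np.vstack(c)); print("pot",cv2.minEnclosingCircle(h),cv2.fitEllipse(h)[0], onz(d,*cv2.fitEllipse(h)[0],.045).round(4),rect(d,h,.045))
# orange top-face by brightness
o=t[200:224,214:236]; print(o[...,2])
m=cv2.inRange(H,(5,120,200),(20,255,255)); cv2.imwrite("pics/o.png",m)
# scene pot
m=np.zeros(g.shape,np.uint8); gs=cv2.cvtColor(s,cv2.COLOR_BGR2GRAY)
# plug flange in both: dark ring ellipse visual crop
A=cv2.resize(t[193:233,205:255],(500,400),interpolation=cv2.INTER_CUBIC); B=cv2.resize(s[165:205,250:290],(400,400)[:2] and (300,300),interpolation=cv2.INTER_CUBIC)
C=np.zeros((400,800,3),np.uint8);C[:,:500]=A;C[:300,500:]=B; cv2.imwrite("pics/c2.png",C)
E
```

```text
(350, 200) [180 180 179] (360, 225) [149 150 150] (410, 205) [189 189 188] (400, 225) [133 133 132] (344, 210) [111 118 121] (380, 240) [112 117 120] (368, 211) [ 63 114 138] 
[ 0.5382 -0.1638  0.01  ]
[ 0.5013 -0.4095  0.01  ]
[ 0.4421 -0.1537  0.01  ]
[ 0.4019 -0.3983  0.01  ]
165 827.5 [ 4.94200e-01 -2.89500e-01  2.46800e-01  4.96000e-02  8.00985e+01] (350, 196, 74, 23)
175 651.0 [ 4.94300e-01 -2.93700e-01  2.31000e-01  4.32000e-02  7.98647e+01] (354, 197, 69, 21)
185 148.0 [ 4.83500e-01 -3.75700e-01  6.30000e-02  3.66000e-02  8.91498e+01] (403, 205, 20, 12)
pot ((229.5, 211.5), 12.349188804626465) (229.6024932861328, 211.7545166015625) [0.4873 0.2228 0.045 ] [4.86600e-01 2.21500e-01 7.11000e-02 7.07000e-02 1.79774e+02]
pot ((229.7857208251953, 211.35714721679688), 11.66944694519043) (229.529052734375, 211.74594116210938) [0.4873 0.223  0.045 ] [4.86500e-01 2.20000e-01 6.78000e-02 6.43000e-02 8.91532e+01]
[[ 58  61  60  64  61  60  60  63  68  71  75  81  86  87  89  87  89  89
   89  83  76  73]
 [ 60  60  60  59  61  62  64  70  82  97 105 113 119 123 126 126 125 125
  120 111 1
[... 1354 characters left out ...]
7 208 198 184 168 143 111  88
   87 108 139 165]
 [ 45  47  56  81  97  99  92 104 152 186 201 203 195 181 164 140 111  92
  102 130 155 167]
 [ 45  42  50  64  87 102 104 104 135 170 184 182 173 159 145 127 106 105
  127 151 165 163]
 [ 42  45  48  49  71  95 108 109 124 145 153 147 135 127 119 117 120 130
  149 160 161 152]
 [ 44  47  45  46  59  79  97 106 118 128 133 129 125 124 130 135 145 152
  156 155 150 142]
 [ 48  42  46  48  48  56  72  91 106 124 138 142 145 149 152 154 156 154
  150 145 141 137]
 [ 46  49  49  45  45  49  52  66  85 107 123 137 145 149 151 149 147 146
  139 135 128 120]
 [ 45  46  45  48  48  47  48  50  61  75  89 103 112 119 118 118 121 126
  124 115 103  92]]
```

View pics/c2.png

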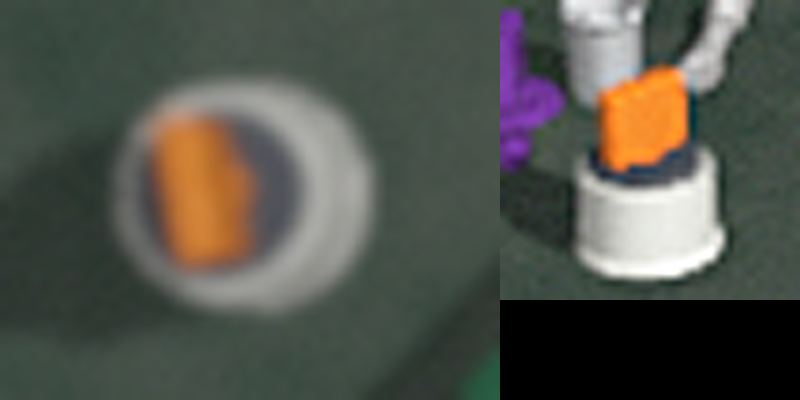

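The handle's long axis is yawed about +10°, with its top face near (223.8,212). The flange ring is centred near (227.5,212) and the pot rim near (229.5,212). I'll do the latch first: estimated hinge (.455,-.380), pin (.398,-.324), opening about 0.95 rad. Moving now.

servo_tool:
  series: [21, -34, 0, -0.2, 21, -34, 0, -0.2, 21, -34, 0, -0.2, 21, -34, 0, -0.2, 21, -34, 0, -0.2, 21, -34, 0, -0.2, 21, -34, 0, -0.2, 21, -34, 0, -0.2, 21, -34, 0, -0.2, 21, -34, 0, -0.2, 24, -64, 0, -0.43, 24, -64, 0, -0.43]
  gripper: 0

```text
time: 1.3
tcp_pos: [0.4289, 0.1644, 0.2483]
tcp_rot: [1.191, 2.907, 0.001]
ft_force: [1.2, 0.2, -0.5]
finger_gap: 0.0004
finger_force: 0.0
```

```bash
python3 - <<'E'
from m import *
d=bot.get_image("top")
print("handle",onz(d,223.8,212,.091).round(4),"flange",onz(d,227.5,212,.051).round(4),"socket",onz(d,367.5,211.2,.062).round(4))
print("hinge",onz(d,335+330/4,185+135/4,.075).round(4))
print({k:np.round(v,3).tolist() for k,v in bot.state().items() if k in("time","tcp_pos","joints")})
E
```

```text
handle [0.4854 0.2296 0.091 ] flange [0.4864 0.2281 0.051 ] socket [ 0.482  -0.2189  0.062 ]
hinge [ 0.4555 -0.3739  0.075 ]
{'time': 1.35, 'joints': [0.224, 0.259, 1.74, -0.003, 1.143, -0.557], 'tcp_pos': [0.429, 0.158, 0.248]}
```

servo_tool:
  series: [2, -21, 0, 0, 2, -21, 0, 0, 2, -21, 0, 0, 2, -21, 0, 0, 2, -21, 0, 0, -7, -52, 0, 0, -7, -52, 0, 0, -7, -52, 0, 0, -7, -52, 0, 0, -7, -52, 0, 0, -7, -52, 0, 0, -7, -52, 0, 0]

```text
time: 2.35
tcp_pos: [0.3666, -0.3239, 0.2485]
tcp_rot: [1.184, 2.91, -0.0]
ft_force: [1.7, 0.2, -0.0]
finger_gap: -0.0001
finger_force: 0.0
```

servo_tool:
  series: [0, 0, 0, 0, 0, 0, 0, 0, 0, 0, 0, 0]

```text
time: 2.6
tcp_pos: [0.3674, -0.3218, 0.2481]
tcp_rot: [-1.185, -2.909, -0.001]
ft_force: [0.7, -0.1, 0.4]
finger_gap: 0.0
finger_force: 0.0
```

servo_tool:
  series: [-1.2, -4.3, 0, 0, -1.2, -4.3, 0, 0, -1.2, -4.3, -4, 0, -1.2, -4.3, -8, 0, -1.2, -4.3, -11, 0, -1.2, -4.3, -13, 0, -1.2, -4.3, -14.6, 0, -1.2, -4.3, -14.6, 0, -1.2, -4.3, -14.6, 0]

```text
time: 3.35
tcp_pos: [0.356, -0.3638, 0.1022]
tcp_rot: [-1.181, -2.91, -0.001]
ft_force: [0.1, 0.0, 0.3]
finger_gap: -0.0002
finger_force: 0.0
```

```bash
python3 - <<'E'
from m import *
hg=np.array([.4555,-.378]);c=bot.state()["tcp_pos"]
print(np.round(c,4))
for th in (.95,.8,.65,.5,.35,.2,.1,.05,0,-.05):
    a=np.radians(81)+th; dy=np.array([np.cos(a),np.sin(a)]); dx=np.array([dy[1],-dy[0]])
    p=hg+.08*dy-.0215*dx; print(th,np.round((p-c[:2])*100,2),round(th-.95,3))
t=grab("top")[1];s=grab("scene")[1]
cv2.imwrite("pics/c3.png",np.hstack([cv2.resize(t[190:290,350:450],(400,400)),cv2.resize(s[205:305,280:380],(400,400))]))
E
```

```text
[ 0.356  -0.3638  0.1022]
0.95 [2.74 2.66] 0.0
0.8 [3.43 3.69] -0.15
0.65 [4.27 4.61] -0.3
0.5 [5.24 5.39] -0.45
0.35 [6.31 6.02] -0.6
0.2 [7.46 6.48] -0.75
0.1 [8.26 6.69] -0.85
0.05 [8.67 6.76] -0.9
0 [9.08 6.82] -0.95
-0.05 [9.49 6.85] -1.0
```

View pics/c3.png

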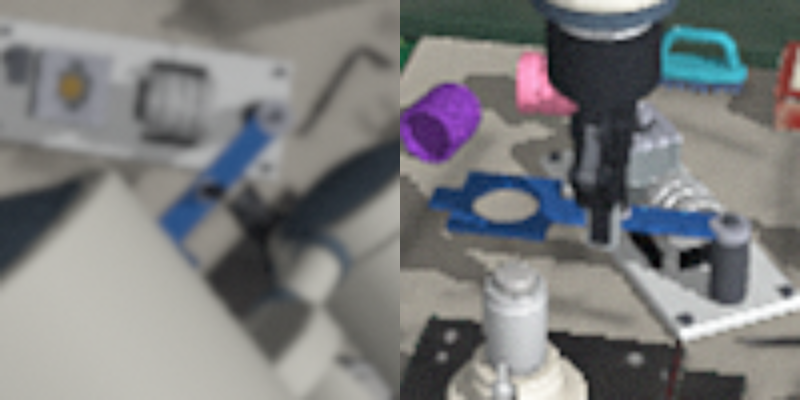

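The closed fingers stand on the robot side of the pin (pin at about top px (402,237), fingers at about (414,245)). Next I push the pin along its arc.

servo_tool:
  series: [1.5, 1.5, 0, 0, 2.7, 2.7, 0, 0, 3.1, 3.2, 0, -0.07, 3.4, 3.7, 0, -0.15, 3.8, 4.2, 0, -0.22, 4.3, 4.6, 0, -0.3, 4.7, 5.0, 0, -0.37, 5.2, 5.4, 0, -0.45, 5.8, 5.7, 0, -0.53, 6.3, 6.0, 0, -0.6, 6.9, 6.25, 0, -0.68, 7.4, 6.5, 0, -0.75]

```text
time: 4.45
tcp_pos: [0.4305, -0.3001, 0.1038]
tcp_rot: [2.17, 2.268, -0.0]
ft_force: [-1.0, -1.0, -0.8]
finger_gap: -0.0
finger_force: 0.7
```

servo_tool:
  series: [0.4, 0.1, 0, -0.05, 0.8, 0.2, 0, -0.1, 1.0, 0.25, 0, -0.13, 1.2, 0.3, 0, -0.15, 1.2, 0.3, 0, -0.15]

```text
time: 4.87
tcp_pos: [0.4424, -0.2971, 0.1034]
tcp_rot: [2.331, 2.104, 0.0]
ft_force: [0.2, 0.2, 0.1]
finger_gap: 0.0002
finger_force: 0.0
```

```bash
python3 - <<'E'
from m import *
t=grab("top")[1];s=grab("scene")[1]; print(bot.state()["ft_force"],bot.state()["tcp_pos"])
cv2.imwrite("pics/c4.png",np.hstack([cv2.resize(t[180:260,335:435],(500,400)),cv2.resize(s[215:295,285:345],(300,400))]))
E
```

```text
[-0.64440416  0.45533556 -0.06627882] [ 0.44194877 -0.29711463  0.10296438]
```

View pics/c4.png

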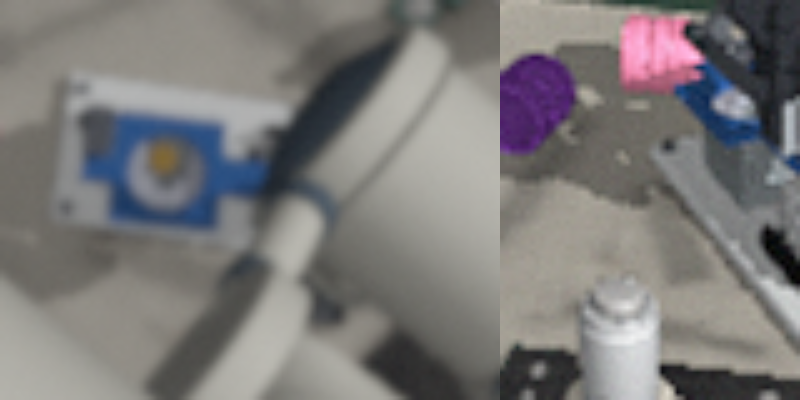

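The arm is nearly shut: the eye is over the socket at top px (368,215) and the tongue is in the catch. I'll push gently until the stop resists.

servo_tool:
  series: [0.2, 0, 0, 0, 0.4, 0, 0, 0, 0.5, 0, 0, 0, 0.5, 0, 0, 0]

```text
time: 5.3
tcp_pos: [0.4469, -0.2971, 0.1023]
tcp_rot: [2.331, 2.105, 0.0]
ft_force: [-0.7, -0.2, 0.0]
finger_gap: 0.0002
finger_force: 0.0
```

servo_tool:
  series: [0.1, 0, 0, 0, 0.2, 0, 0, 0, 0.3, 0, 0, 0, 0.3, 0, 0, 0]

```text
time: 5.63
tcp_pos: [0.4479, -0.2969, 0.1021]
tcp_rot: [-2.329, -2.104, 0.003]
ft_force: [-17.6, -5.3, 8.3]
finger_gap: -0.0002
finger_force: 7.8
```

servo_tool:
  series: [-1.5, 0, 0, 0, -4, 0, 0, 0, -4, 0, 4, 0, -4, 0, 8, 0, -4, 0, 12, 0, -4, 0, 15, 0, -2, 4, 15, 0.1, -2, 8, 15, 0.2, -2, 12, 15, 0.3, -2, 16, 15, 0.4, -2, 20, 15, 0.5, -2, 24, 15, 0.6]
  gripper: 0.65

```text
time: 6.63
tcp_pos: [0.4292, -0.0552, 0.2524]
tcp_rot: [1.599, 2.704, 0.0]
ft_force: [1.2, -0.8, 0.3]
finger_gap: 0.0555
finger_force: 0.0
```

```bash
python3 - <<'E'
from m import *
D={};I={}
for n in("top","scene"): D[n],I[n]=grab(n)
BL=((100,120,60),(118,255,255)); e={}
print(bot.state()["tcp_pos"])
cv2.imwrite("pics/c5.png",np.hstack([cv2.resize(I["top"][180:260,335:435],(500,400)),cv2.resize(I["scene"][205:285,290:390],(300,400))]))
for n,b in(("top",(340,185,90,60)),("scene",(280,210,110,80))):
    m,c,a,h=blobs(I[n],*BL,b); hs=sorted([x for x,q in zip(a,h[0]) if q[3]>=0],key=cv2.contourArea)[::-1]
    print(n,cv2.contourArea(c[0]),[cv2.contourArea(x) for x in hs[:2]],cv2.boundingRect(c[0]))
    if hs: e[n]=cv2.fitEllipse(hs[0])[0] if len(hs[0])>4 else None; print(e[n],onz(D[n],*e[n],.0675).round(4))
    if n=="top":
        P=np.array([onz(D[n],*p[0],.0705)[:2] for p in c[0]]); print(cv2.fitLine(P.astype(np.float32),2,0,.01,.01).ravel(),rect(D[n],c[0],.0705))
        V=c[0][c[0][:,0,0]<382]; print("square end",rect(D[n],V,.0705))
if len(e)==2: print(tri(ray(D["top"],*e["top"]),ray(D["scene"],*e["scene"])).round(4))
E
```

```text
[ 0.42884851 -0.05224054  0.25229771]
top 163.5 [] (358, 201, 33, 22)
[ 0.4755554   0.87968576  0.48531556 -0.23699456] [ 4.78500e-01 -2.37600e-01  1.04700e-01  6.13000e-02  7.96751e+01]
square end [ 4.81100e-01 -2.23600e-01  7.62000e-02  6.13000e-02  7.96752e+01]
scene 391.0 [105.0] (323, 226, 40, 35)
(337.4736633300781, 234.3024444580078) [ 0.4796 -0.2241  0.0675]
```

View pics/c5.png

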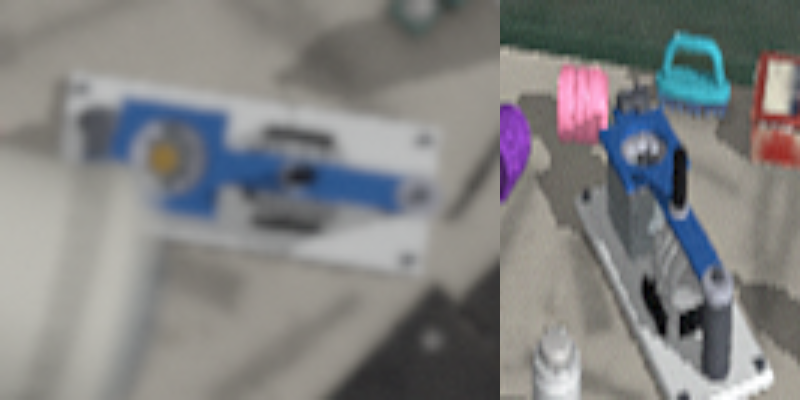

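The arm lies shut over the socket with its tongue in the catch, and the eye is at about top px (368,211). Now to the plug.

servo_tool:
  series: [1, 4, 0, 0.1, 2, 8, 0, 0.2, 3, 12, 0, 0.3, 4, 16, 0, 0.4, 4.5, 20, 0, 0.5, 5, 24, 0, 0.6, 5.6, 28.2, 0, 0.7, 5.6, 28.2, 0, 0.82, 5.6, 28.2, 0, 0.94, 5.6, 28.2, 0, 1.06, 5.6, 28.2, 0, 1.18, 5.6, 28.2, 0, 1.24]

```text
time: 7.73
tcp_pos: [0.4858, 0.2248, 0.2522]
tcp_rot: [0.273, -3.13, 0.0]
ft_force: [-0.1, 0.2, -1.2]
finger_gap: 0.0555
finger_force: 0.0
```

servo_tool:
  series: [0, 0, 0, 0, 0, 0, 0, 0, 0, 0, 0, 0]

```text
time: 7.98
tcp_pos: [0.4858, 0.2248, 0.2522]
tcp_rot: [0.258, -3.131, -0.0]
ft_force: [0.1, 0.5, 0.3]
finger_gap: 0.0556
finger_force: 0.0
```

```bash
python3 - <<'E'
from m import *
D={};I={}
for n in("top","scene"): D[n],I[n]=grab(n)
BL=((100,120,60),(118,255,255)); e={}
for n,b in(("top",(340,185,90,60)),("scene",(280,210,110,80))):
  for lo in (60,110):
    m,c,a,h=blobs(I[n],(100,lo,60),BL[1],b); hs=sorted([x for x,q in zip(a,h[0]) if q[3]>=0],key=cv2.contourArea)[::-1]
    print(n,cv2.contourArea(c[0]),[cv2.contourArea(x) for x in hs[:2]],cv2.boundingRect(c[0]))
    if hs: e[n]=cv2.fitEllipse(hs[0])[0]; print(e[n],onz(D[n],*e[n],.0675).round(4))
    if n=="top": print(rect(D[n],c[0],.0705),"square",rect(D[n],c[0][c[0][:,0,0]<380],.0705))
if len(e)==2: print(tri(ray(D["top"],*e["top"]),ray(D["scene"],*e["scene"])).round(4))
# flange/handle in scene relative to fingers
m,c,_,_=blobs(I["scene"],(5,120,120),(20,255,255),(250,165,40,40)); print(cen(c[0]),onz(D["scene"],*cen(c[0]),.069).round(4))
s=bot.state(); print(np.round(s["tcp_pos"],4),s["tcp_rot"])
cv2.imwrite("pics/c6.png",np.hstack([cv2.resize(I["scene"][120:210,220:320],(500,450)),cv2.resize(I["top"][190:250,360:400],(300,450))]))
E
```

```text
top 697.5 [176.0, 21.5] (353, 200, 62, 24)
(368.1654052734375, 211.03575134277344) [ 0.4823 -0.2202  0.0675]
[ 4.73400e-01 -2.68900e-01  1.95400e-01  6.80000e-02  8.03952e+01] square [ 4.82700e-01 -2.14200e-01  8.44000e-02  6.80000e-02  8.03952e+01]
top 454.5 [224.0] (356, 201, 35, 22)
(368.0738220214844, 210.98910522460938) [ 0.4825 -0.22    0.0675]
[ 4.7860e-01 -2.3600e-01  1.0890e-01  6.2900e-02  7.9679e+01] square [ 4.8170e-01 -2.1890e-01  7.4100e-02  6.2900e-02  7.9679e+01]
scene 441.0 [81.0] (323, 223, 41, 38)
(337.3877868652344, 234.42959594726562) [ 0.4789 -0.2245  0.0675]
scene 397.5 [102.0] (323, 226, 40, 35)
(337.64599609375, 234.3345184326172) [ 0.4799 -0.2245  0.0675]
[ 0.4827 -0.2204  0.0645]
(268.6171171171171, 180.32282282282281) [0.486  0.2286 0.069 ]
[0.4857 0.2249 0.2522] [ 2.59236534e-01 -3.13082042e+00  4.23267653e-05]
```

View pics/c6.png

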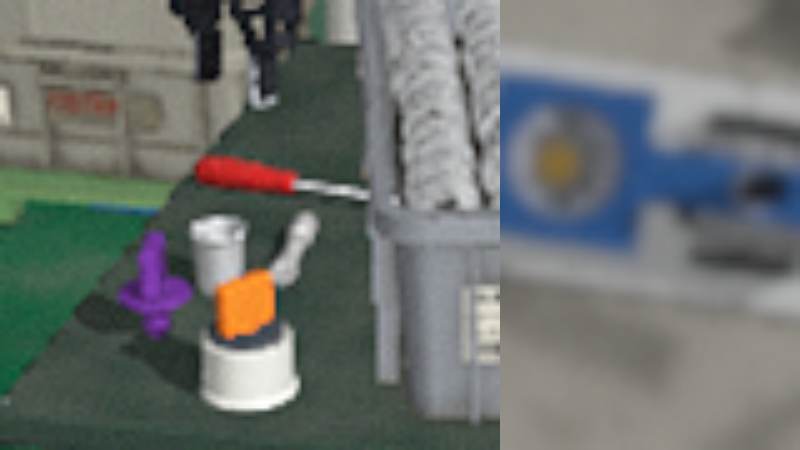

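The scene view shows the orange plug at crop (246,305) with the open fingers above it, and the eye concentric with the socket. The eye is at about (.481,-.222). Descending on the handle.

servo_tool:
  series: [0, 0.4, -3, 0, 0, 0.4, -6, 0, 0, 0.4, -9, 0, 0, 0.4, -11.5, 0, 0, 0.4, -13.5, 0, 0, 0.4, -15, 0, 0, 0.4, -16.2, 0, 0, 0.4, -17.2, 0, 0, 0.4, -17.8, 0, 0, 0.4, -17.8, 0, 0, 0.4, -17.8, 0]

```text
time: 9.0
tcp_pos: [0.4858, 0.229, 0.0745]
tcp_rot: [-0.262, 3.131, 0.0]
ft_force: [-1.1, 0.3, 0.5]
finger_gap: 0.0557
finger_force: 0.0
```

servo_tool:
  series: [0, 0, 0, 0, 0, 0, 0, 0, 0, 0, 0, 0, 0, 0, 0, 0, 0, 0, 0, 0, 0, 0, 0, 0, 0, 0, 0, 0, 0, 0, 0, 0]
  gripper: 0
  force: 60

```text
time: 9.67
tcp_pos: [0.486, 0.2291, 0.0749]
tcp_rot: [-0.262, 3.13, 0.001]
ft_force: [-1.4, 1.4, 8.0]
finger_gap: 0.0132
finger_force: 58.8
```

servo_tool:
  series: [0, 0, 0.7, 0, 0, 0, 2, 0, 0, 0, 5, 0, 0, 0, 9, 0, 0, 0, 13, 0, 0, 0, 17, 0, -1, -3, 18, -0.03, -2, -6, 18, -0.06, -3, -9, 18, -0.09, -4, -12, 18, -0.12, -4.5, -15, 18, -0.15, -4.5, -19, 18, -0.18]

```text
time: 10.67
tcp_pos: [0.439, 0.0386, 0.2548]
tcp_rot: [-0.02, -3.141, -0.001]
ft_force: [1.8, 0.6, -1.3]
finger_gap: 0.0128
finger_force: 58.7
```

servo_tool:
  series: [0, -4, 0, -0.03, 0.5, -8, 0, -0.06, 1, -12, 0, -0.09, 2, -16, 0, -0.12, 3, -20, 0, -0.15, 3.8, -23, 0, -0.155, 4, -25, 0, -0.155, 4, -26, 0, -0.155, 4, -26, 0, -0.155, 4, -26, 0, -0.155]

```text
time: 11.5
tcp_pos: [0.4801, -0.2206, 0.2544]
tcp_rot: [-0.264, -3.13, -0.001]
ft_force: [-0.2, 0.5, -2.6]
finger_gap: 0.0128
finger_force: 58.8
```

```bash
python3 - <<'E'
from m import *
s=bot.state(); print({k:np.round(v,4).tolist() for k,v in s.items() if k in("time","tcp_pos","tcp_rot","ft_force","finger_gap","finger_force","joints")})
I=grab("scene")[1]; t=grab("top")[1]
cv2.imwrite("pics/c7.png",np.hstack([cv2.resize(I[130:270,270:400],(520,560)),cv2.resize(t[160:260,330:380],(280,560))]))
E
```

```text
{'time': 11.5, 'joints': [-0.5438, 0.352, 1.5738, 0.0002, 1.2165, -1.9462], 'tcp_pos': [0.4801, -0.2206, 0.2544], 'tcp_rot': [-0.2643, -3.1299, -0.0008], 'ft_force': [-0.1642, 0.542, -2.6404], 'finger_force': 58.7835, 'finger_gap': 0.0128}
```

View pics/c7.png

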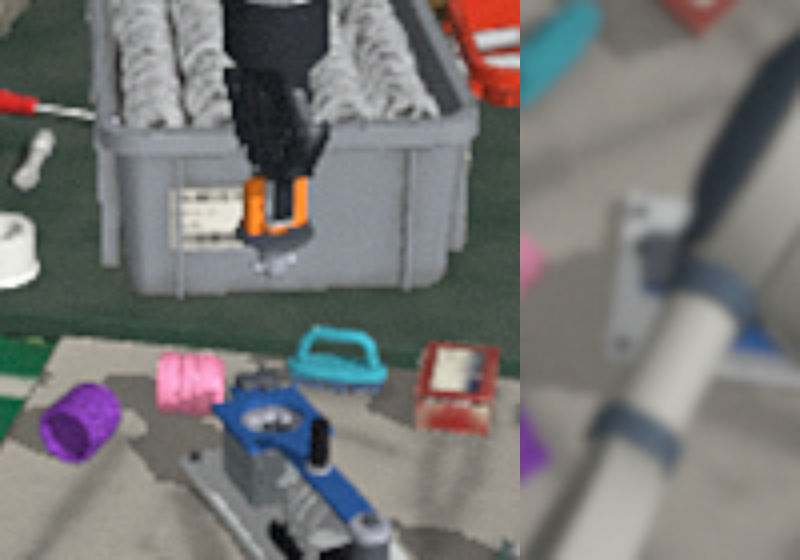

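The plug is held upright and the handle is gripped near its middle. The eye is free below it at crop (272,415). Lowering to just above the eye.

servo_tool:
  series: [0.1, -0.1, -3, 0, 0.1, -0.1, -6, 0, 0.1, -0.1, -8.5, 0, 0.1, -0.1, -10, 0, 0.1, -0.1, -10.9, 0, 0.1, -0.1, -10.9, 0, 0.1, -0.1, -10.9, 0]

```text
time: 12.18
tcp_pos: [0.4818, -0.2215, 0.1458]
tcp_rot: [0.262, 3.131, -0.0]
ft_force: [-0.4, -0.6, -1.2]
finger_gap: 0.0131
finger_force: 58.9
```

```bash
python3 - <<'E'
from m import *
s=bot.state(); print(np.round(s["tcp_pos"],4),s["finger_gap"])
d,I=grab("scene")
m,c,_,_=blobs(I,(5,120,120),(20,255,255),(310,180,60,60)); 
h=cv2.convexHull(np.vstack([x for x in c if cv2.contourArea(x)>3])); print("orange hull",cen(h),cv2.boundingRect(h))
P=lambda x:(lambda q:(d["fx"]*q[0]/q[2]+d["cx"],d["fy"]*q[1]/q[2]+d["cy"]))(np.linalg.inv(np.array(d["extrinsics"]))@np.r_[x,1])
t=s["tcp_pos"]
o=np.array([t[0],t[1],t[2]-.0295]); print("axis px flange",P(o+[0,0,.003]),"tip",P(o-[0,0,.034]),"socket",P([.481,-.222,.0705]))
ax=np.radians(80.35-90)
hx=np.array([np.cos(ax),np.sin(ax),0])
for z in(.046,.006): print([np.round(P(o+hx*k+[0,0,z]),1) for k in(-.023,.023)])
A=cv2.resize(I[180:260,295:385],(800,711)[:1]+(600,) if 0 else (675,600),interpolation=cv2.INTER_CUBIC); cv2.imwrite("pics/c8.png",A)
E
```

```text
[ 0.4818 -0.2215  0.1458] 0.013097751143271752
orange hull (338.49042145593864, 213.9722222222222) (331, 208, 16, 14)
axis px flange (np.float64(337.814274368627), np.float64(218.9413687254144)) tip (np.float64(337.65807525737887), np.float64(229.5519035963499)) socket (np.float64(337.4755762879863), np.float64(233.024687330606))
[array([330.9, 207.8]), array([345. , 204.8])]
[array([330.9, 219.6]), array([344.7, 216.5])]
```

View pics/c8.png

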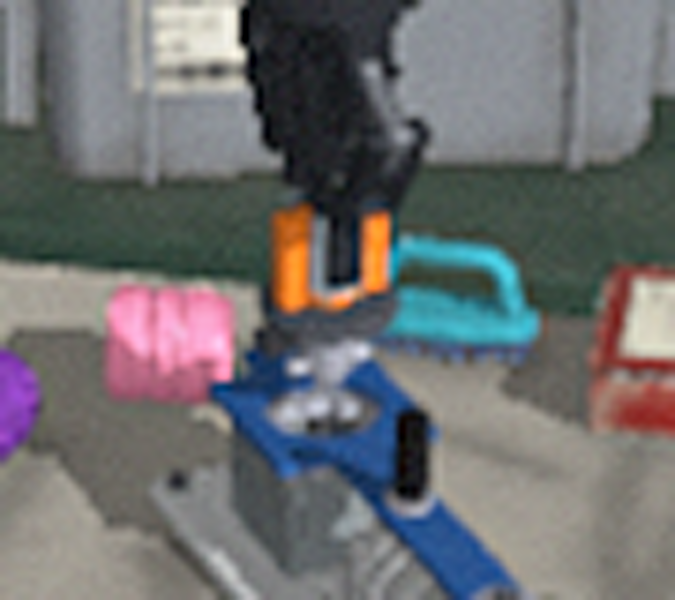

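The plug hangs over the eye. In the scene image its axis is about 0.7 px right of the eye centre (338.3 against 337.6), so I shift about 1.5 mm in -x and descend in small steps, feeling the force.

servo_tool:
  series: [-0.15, 0, -0.5, 0, -0.15, 0, -1, 0, -0.15, 0, -1.5, 0, -0.15, 0, -2, 0, -0.15, 0, -2.4, 0, -0.15, 0, -2.4, 0]

```text
time: 12.73
tcp_pos: [0.4798, -0.2218, 0.1204]
tcp_rot: [-0.263, -3.129, -0.001]
ft_force: [0.9, -0.1, -1.9]
finger_gap: 0.0132
finger_force: 58.9
```

servo_tool:
  series: [0, 0, -0.15, 0, 0, 0, -0.3, 0, 0, 0, -0.4, 0, 0, 0, -0.5, 0, 0, 0, -0.5, 0]

```text
time: 13.15
tcp_pos: [0.4801, -0.222, 0.1162]
tcp_rot: [-0.263, -3.131, -0.0]
ft_force: [-0.0, 0.6, -1.5]
finger_gap: 0.0131
finger_force: 58.9
```

servo_tool:
  series: [0, 0, -0.15, 0, 0, 0, -0.3, 0, 0, 0, -0.45, 0, 0, 0, -0.6, 0, 0, 0, -0.6, 0]

```text
time: 13.57
tcp_pos: [0.48, -0.222, 0.11]
tcp_rot: [-0.263, -3.13, -0.0]
ft_force: [0.2, -0.2, -1.7]
finger_gap: 0.0137
finger_force: 58.9
```

servo_tool:
  series: [0, 0, -0.1, 0, 0, 0, -0.2, 0, 0, 0, -0.3, 0, 0, 0, -0.4, 0, 0, 0, -0.4, 0]

```text
time: 13.98
tcp_pos: [0.4802, -0.222, 0.1063]
tcp_rot: [0.263, 3.13, -0.0]
ft_force: [-0.1, 1.0, 3.5]
finger_gap: 0.0131
finger_force: 59.6
```

The plunger met the tip where predicted. Pushing home.

servo_tool:
  series: [0, 0, -0.1, 0, 0, 0, -0.2, 0, 0, 0, -0.3, 0, 0, 0, -0.4, 0, 0, 0, -0.5, 0, 0, 0, -0.5, 0]

```text
time: 14.48
tcp_pos: [0.4802, -0.2221, 0.1014]
tcp_rot: [0.263, 3.13, -0.0]
ft_force: [-1.6, 0.9, 7.5]
finger_gap: 0.0131
finger_force: 60.1
```

servo_tool:
  series: [0, 0, -0.05, 0, 0, 0, -0.1, 0, 0, 0, -0.1, 0]

```text
time: 14.73
tcp_pos: [0.4802, -0.222, 0.1005]
tcp_rot: [0.263, 3.13, -0.0]
ft_force: [-0.4, 0.3, 7.8]
finger_gap: 0.0131
finger_force: 60.4
```

servo_tool:
  series: [0, 0, 0, -0.1, 0, 0, 0, -0.2, 0, 0, 0, -0.3, 0, 0, 0, -0.4, 0, 0, 0, -0.5, 0, 0, 0, -0.6, 0, 0, 0, -0.7, 0, 0, 0, -0.7, 0, 0, 0, -0.7]

```text
time: 15.48
tcp_pos: [0.4809, -0.222, 0.1007]
tcp_rot: [1.321, 2.848, 0.001]
ft_force: [2.2, 3.7, 8.4]
finger_gap: 0.013
finger_force: 60.3
```

servo_tool:
  series: [0, 0, 0, -0.1, 0, 0, 0, -0.2, 0, 0, 0, -0.3, 0, 0, 0, -0.4, 0, 0, 0, -0.5, 0, 0, 0, -0.6, 0, 0, 0, -0.7, 0, 0, 0, -0.7]

```text
time: 16.15
tcp_pos: [0.4814, -0.2218, 0.1008]
tcp_rot: [2.225, 2.215, 0.003]
ft_force: [6.4, 7.5, 8.7]
finger_gap: 0.0134
finger_force: 60.2
```

```bash
python3 - <<'E'
from m import *
s=bot.state(); print({k:np.round(v,4).tolist() for k,v in s.items()})
E
```

```text
{'time': 16.15, 'joints': [-0.5453, 0.5593, 1.7374, 0.0016, 0.8425, -0.5421], 'joint_velocities': [-0.0006, 0.0001, 0.0014, -0.0012, -0.0, -0.1573], 'joint_efforts': [-4.7611, -74.7353, -21.1539, -2.4367, 0.441, 3.5934], 'tcp_pos': [0.4814, -0.2218, 0.1008], 'tcp_rot': [2.2248, 2.2153, 0.0027], 'ft_force': [6.3991, 7.4685, 8.7181], 'torque': [1.4206, -1.2291, 0.0201], 'finger_force': 60.2177, 'finger_gap': 0.0134}
```

servo_tool:
  series: [0.1, 0.1, 0, 0, 0.2, 0.2, 0, -0.08, 0.2, 0.2, 0, -0.16, 0.2, 0.2, 0, -0.2, 0.2, 0.2, 0, -0.2]

```text
time: 16.57
tcp_pos: [0.4821, -0.2201, 0.1006]
tcp_rot: [2.432, 1.988, -0.0]
ft_force: [-3.4, 0.6, 9.2]
finger_gap: 0.0133
finger_force: 60.4
```

servo_tool:
  series: [0, 0, -0.1, -0.02, 0, 0, -0.2, -0.04, 0, 0, -0.2, -0.04]

```text
time: 16.82
tcp_pos: [0.4823, -0.2201, 0.1001]
tcp_rot: [2.468, 1.942, 0.0]
ft_force: [-11.1, 5.3, 43.3]
finger_gap: 0.0132
finger_force: 66.0
```

```bash
python3 - <<'E'
from m import *
s=bot.state(); print({k:np.round(v,4).tolist() for k,v in s.items() if k in("torque","tcp_pos","tcp_rot","ft_force")})
d,I=grab("scene"); cv2.imwrite("pics/c9.png",cv2.resize(I[180:260,295:385],(675,600),interpolation=cv2.INTER_CUBIC))
E
```

```text
{'tcp_pos': [0.4823, -0.2201, 0.1001], 'tcp_rot': [2.4675, 1.942, 0.0002], 'ft_force': [-11.0583, 5.2898, 43.2582], 'torque': [0.8108, 1.8515, 0.778]}
```

View pics/c9.png

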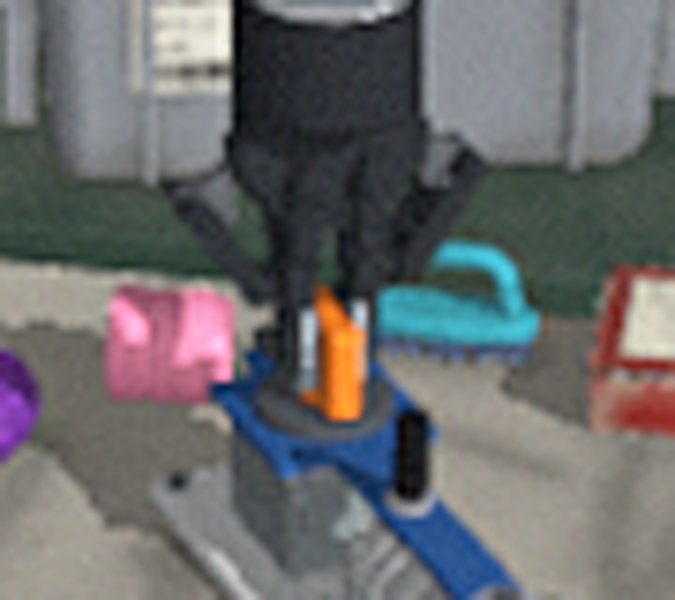

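The flange lies flat on the blue arm and the handle has turned to point along the jig's y axis. The push is 43 N, so I ease it slightly before handing in.

servo_tool:
  series: [-0.05, 0, 0.1, 0, -0.05, 0, 0.1, 0, -0.05, 0, 0.1, 0]

```text
time: 17.12
tcp_pos: [0.4819, -0.2201, 0.1003]
tcp_rot: [2.467, 1.943, 0.001]
ft_force: [-5.0, 2.8, 25.1]
finger_gap: 0.0131
finger_force: 62.7
```

servo_tool:
  series: [0, 0, 0, 0, 0, 0, 0, 0, 0, 0, 0, 0, 0, 0, 0, 0]

```text
time: 17.45
tcp_pos: [0.4819, -0.2201, 0.1003]
tcp_rot: [2.467, 1.943, 0.001]
ft_force: [-4.8, 3.5, 24.5]
finger_gap: 0.013
finger_force: 62.7
```

```bash
python3 -c "
from bench import bot
print(bot.job_done())"
```

```text
the job is handed in; nothing more can be done
None
```

I handed the job in at about 17.5 s: the latch arm is shut, the plug has turned about 94° to its stop, and it is still gripped and pressed flange-down on the arm with about 25 N; no verdict came back.

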